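# Sweep the rejected races into the reject tray

## Task

Sweep all three dark blue inner races across the worktop with the fingertips, through the open mouth of the red reject tray, until each lies flat and completely inside it. Push them along smoothly, without pinching, lifting or flicking them, and leave the brass master ring among them, and everything else on the bench, where it is.

Things in the scene. Friction and masses are not known exactly. Their poses are not given: they have to be found in the camera images.
- tray: Red reject tray, fixed to the worktop: three low walls (5 mm thick, 25 mm high) round a thin pale grey mat flush with the worktop, fourth side open as a mouth with no sill. Inside 210 mm wide and 120 mm deep. Origin: middle of the mouth line at worktop height; its +y axis leads straight into the tray, its x axis runs along the mouth (side walls' inner faces at x = -105 and +105 mm, back wall's at y = 120 mm).
- race1: Blued steel inner race 1 of 3; origin at the centre of its underside, z along its axis: a dark blue ring lying flat, 40 mm outside diameter, 27 mm bore, 16 mm high, about 86 g. It slides on the worktop when pushed from the side and stops as soon as the push stops. It stands outside the tray, in front of the mouth; straight ways from it into the tray are free.
- race2: Blued steel inner race 2 of 3; origin at the centre of its underside, z along its axis: a dark blue ring lying flat, 40 mm outside diameter, 27 mm bore, 16 mm high, about 86 g. It slides on the worktop when pushed from the side and stops as soon as the push stops. It stands outside the tray, in front of the mouth; straight ways from it into the tray are free.
- race3: Blued steel inner race 3 of 3; origin at the centre of its underside, z along its axis: a dark blue ring lying flat, 40 mm outside diameter, 27 mm bore, 16 mm high, about 86 g. It slides on the worktop when pushed from the side and stops as soon as the push stops. It stands outside the tray, in front of the mouth; straight ways from it into the tray are free.
- master_center (a point): Centre (10 mm above the worktop) of the loose brass master ring that stands among the races: yellow, 46 mm outside diameter, 26 mm bore, 20 mm high. It is not to be moved.
- ball_mid (a point): Centre of the loose chrome ball (30 mm diameter) resting in a nest at the middle of the cast-iron turntable (150 mm diameter, top 31 mm above the worktop), on the right. Leave alone.
- turntable_mark (a point): Yellow dot 45 mm from the turntable's axis on its top; the turntable turns freely if touched. Leave alone.
- vblock: Loose black V-block, 60 by 45 by 40 mm high, on the right; origin at the centre of its underside. Leave alone.
- oil: Loose amber oil bottle, 44 mm diameter, 110 mm tall, on the left; origin at the centre of its underside. Leave alone.
There are look-alikes about, which are no part of the job. Leave any orange or turquoise look-alike of the race1 alone.

How it is judged:
By the outcome, as a careful person would: the job done as asked, in the order asked, and still so for the second after the job is handed in, with the robot touching nothing.
It also fails if it takes over 64 s, if anything falls off the work surface, if the arm or the gripper's body presses on something with over 40 N, if the wrist force passes 120 N, or if a joint passes its speed limit or range.

## Robot

A 6-joint arm with a two-finger parallel gripper is mounted at the origin on the work surface. World frame = base frame: x ahead of the robot, y to its left, z up, the work surface at z = 0. Lengths are in m, angles in degrees, forces in N, time in s.
With the tool pointing down it reaches from about 0.3 to 0.75 m from the base axis. Payload 8.5 kg.
Tool frame: the origin (TCP) lies at the very end of the fingers, on their centre line; the grasp point (between the pads) lies 19 mm behind it (env.pinch_z is the distance from the TCP to the grasp point, in m); z points along the fingers, y is the line along which they close (so a half turn about z gives the same grasp; the last joint's range is limited). The gripper opens to 85 mm and grips with 20 to 120 N. Pads are 22 mm wide; open, the fingers measure 114 mm over their backs; the gripper's body (76 mm by 85 mm) begins 54 mm behind the grasp point. The pads swing forward as they close: fully open they stand 13 mm farther back than shut.
Start: joints at [60.43, 21.807, 74.336, -0, 83.858, -12.336], TCP at [0.163, 0.525, 0.231] pointing down, gripper open.
Joint ranges: [-178.18, 178.18], [-50.72, 133.34], [12.68, 142.11], [-81.47, 261.47], [9.98, 163.14], [-165.26, 165.26]. Speed limits (degrees/s): [136.94, 136.94, 180, 180, 180, 180].

## Interface

Orientations are given as a 3x3 rotation matrix whose columns are the frame's x, y, z axes.
In Python, from rig import env, viewer gives the robot as it stands.
- The arm moves only by the tool drive_tool, never from a script. Its argument "series" is a list of rows, each a list of 3 entries, a list of its own where there are three numbers: the shift along the tool's x, y, z in m, then the turn about the tool's z in degrees, then the finger opening in m, from 0 to 0.0854. A call has 1 to 20 rows; each row is the pose to reach, as a shift and turn from the pose commanded when the call began, along the tool's axes at that moment; what a row does not reach only later rows make up. A row lasts 1/10 s, in which the tool goes at most 50 mm and 8.59 degrees, less where a joint would pass 70% of its speed; a pose out of reach is approached as far as the arm can. A call with a gripper value outside its range is refused whole. The fingers move at their own pace and stop on an object; "newtons" is the grip in N (left out, the last holds). Time passes only in rows, so rows that repeat a pose let the fingers close. It gives the time, the measured TCP pose, the force, the opening and the grip force at its end, in the units of the state.
- env.observe(): the state, without advancing time (a new reading comes with each control period).
- viewer.get_image(name): name is "scene" or "top"; returns a dict with "img" (400x640x3 uint8, red, green, blue), "depth" (400x640 float32, m along the optical axis (not along the pixel's ray), 0 where there is no reading), "camera_matrix" (3x3 intrinsics, pixels), "distortion" ([k1, k2, p1, p2, k3] as OpenCV has them; the pictures are not rectified), "rvec" (rotation vector, rad) and "tvec" (3), from world to camera coordinates, as OpenCV has them. Camera axes: x right, y down, z forward; pixel columns grow to the right and rows downward; lengths in m; the calibration is good to about 2 mm. A picture is of the moment at which its call begins.
- env.close_job(): hands the job in; it is judged then, once.
The state is a dict: "time_s": time; "q": joint angles; "qvel": joint speeds; "joint_efforts": joint torques, N m; "position": TCP position; "tool_rot": TCP orientation; "ft_force": force on the tool from outside, world axes, zero at the start; "wrist_torque": the same for the moment, N m; "grip_width": finger opening in m; "gripper_force": force on a finger pad.
Only numpy, scipy, OpenCV 4.12 (cv2) and the standard library are available. Lean on these libraries where they do the work, as an engineer would, in place of code of your own. Each camera call takes 0.05 s, during which the arm holds its last target. There are 200 camera calls.

## Working session

There is one attempt and no reset: what is moved stays moved. The work goes in short steps, Python scripts to look and compute and a tool call to move; the robot and the scene stay as the last step left them, time stands still between calls to the robot, and variables do not carry over. Pictures are saved under pics/ and viewed, at most 10 in all, crops included, and the job is handed in when it is done.

Besides the shell and the picture viewer there is one more tool, called after "Request:" as name(argument=value, ...), one argument or row to a line, values as JSON. drive_tool: Moves the arm, as the interface text tells. Its arguments: {"type":"object","properties":{"series":{"type":"array"},"newtons":{"type":"number"}},"required":["series"]}

```bash
mkdir -p pics; cat > h.py <<'E'
import numpy as np, cv2
from rig import env, viewer
def pix2w(c,uv,z):
    "pixels -> world points on plane z"
    uv=np.array(uv,float).reshape(-1,1,2)
    n=cv2.undistortPoints(uv,c["camera_matrix"],np.array(c["distortion"]))[:,0]
    R=cv2.Rodrigues(np.array(c["rvec"],float))[0];t=np.array(c["tvec"],float).ravel()
    o=-R.T@t; d=np.c_[n,np.ones(len(n))]@R
    return o+d*((z-o[2])/d[:,2])[:,None]
def blobs(c,lo,hi,z,amin=60):
    hsv=cv2.cvtColor(c["img"],cv2.COLOR_RGB2HSV); m=cv2.inRange(hsv,lo,hi)
    m=cv2.morphologyEx(m,cv2.MORPH_CLOSE,np.ones((3,3)))
    n,_,s,ce=cv2.connectedComponentsWithStats(m)
    return [(s[i].tolist(),ce[i].round(1).tolist(),pix2w(c,ce[i],z)[0].round(4).tolist()) for i in range(1,n) if s[i,4]>=amin]
E
python3 - <<'E'
from h import *
for n in("top","scene"):
    c=viewer.get_image(n); cv2.imwrite(f"pics/{n}0.png",c["img"][:,:,::-1])
    np.savez(f"{n}0.npz",**c)
o=env.observe();print(o["time_s"],o["position"],o["tool_rot"],o["ft_force"])
E
```

```text
0.1 [0.16282788 0.52508181 0.23078371] [[-9.55111297e-01  2.96246526e-01 -6.36798493e-04]
 [ 2.96247079e-01  9.55110689e-01 -1.11322491e-03]
 [ 2.78424037e-04 -1.25190338e-03 -9.99999178e-01]] [-0.77608981  0.09905013 -0.44275526]
```

View pics/top0.png

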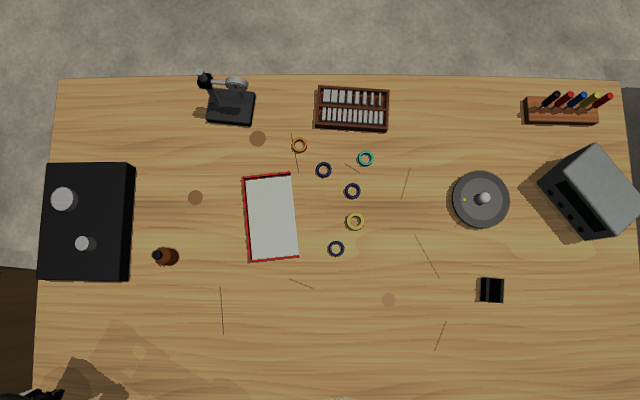

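View pics/scene0.png

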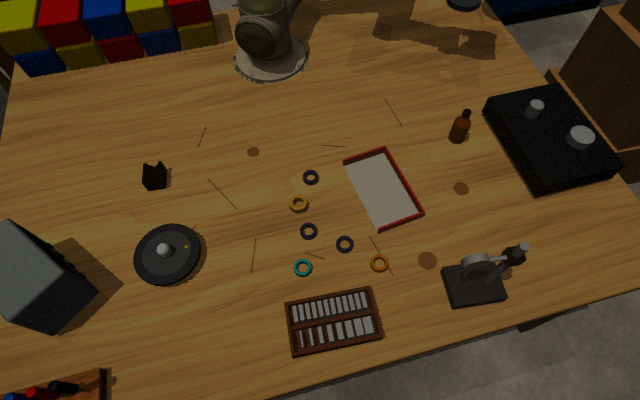

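The top view shows three dark blue rings at (323,170), (352,191) and (336,249). They could be confused with the turquoise ring (366,158), the orange ring (299,146) and the brass ring (355,222). The tray spans (243-298, 172-262) with its mouth on the right side, near x≈295. I'll check this in a crop and measure.

```bash
python3 - <<'E'
from h import *
c=dict(np.load("top0.npz"))
im=c["img"][130:280,230:390]; cv2.imwrite("pics/crop0.png",cv2.resize(im[:,:,::-1],None,fx=4,fy=4,interpolation=cv2.INTER_CUBIC))
for nm,lo,hi,z in(("blue",(105,60,0),(135,255,130),.016),("brass",(22,150,90),(32,255,255),.02),("red",(0,190,60),(6,255,255),.025),("orange",(8,200,120),(16,255,255),.016),("turq",(80,100,60),(98,255,255),.016),("mat",(0,0,140),(179,40,255),0)):
    for b in blobs(c,lo,hi,z,40):
        if 220<b[1][0]<400 and 120<b[1][1]<290: print(nm,b)
R=cv2.Rodrigues(c["rvec"])[0]; print("cam",-R.T@c["tvec"].ravel())
hsv=cv2.cvtColor(c["img"],cv2.COLOR_RGB2HSV); m=cv2.inRange(hsv,(0,0,140),(179,40,255));m[:,:235]=0;m[:,310:]=0;m[:160]=0;m[270:]=0
p=np.argwhere(m)[:,::-1].astype(np.float32); r=cv2.boxPoints(cv2.minAreaRect(p)); print(r,pix2w(c,r,0).round(4))
E
```

```text
blue ([316, 162, 15, 15, 93], [322.9, 169.0], [0.6924, 0.0471, 0.016])
blue ([345, 183, 15, 15, 95], [352.1, 190.4], [0.6363, -0.0281, 0.016])
blue ([329, 241, 15, 15, 86], [336.2, 248.2], [0.4883, 0.0129, 0.016])
red ([242, 172, 57, 90, 346], [255.9, 217.4], [0.5643, 0.216, 0.025])
turq ([358, 151, 15, 14, 87], [365.1, 157.7], [0.7228, -0.0624, 0.016])
mat ([246, 176, 53, 84, 3647], [271.5, 217.4], [0.5678, 0.1794, 0.0])
cam [0.41856397 0.04818529 1.12825551]
[[244.34221 179.8701 ]
 [290.68243 175.38557]
 [298.34015 254.51546]
 [251.99994 259.     ]] [[0.6668 0.2529 0.    ]
 [0.6789 0.1313 0.    ]
 [0.4726 0.1089 0.    ]
 [0.4604 0.2272 0.    ]]
```

View pics/crop0.png

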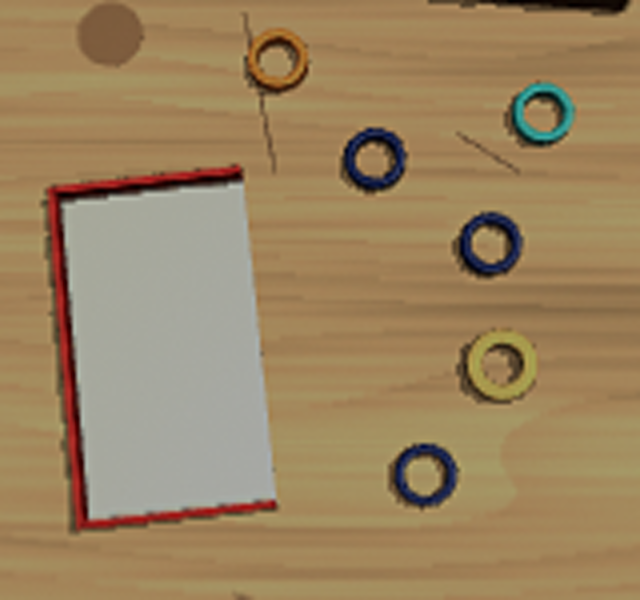

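The crop confirms three dark blue races at crop pixels (374,160), (490,244) and (425,475). Brass is at (503,365), turquoise at (542,113) and orange at (278,60). The mouth faces right. I'll push each race with two fingertips about 24 mm apart, which cradles it.

```bash
cat >> h.py <<'E'
O=np.array([.5747,.120]);a=np.radians(6);EX=np.array([np.cos(a),np.sin(a)]);EY=np.array([-EX[1],EX[0]])
def w2t(p): d=np.array(p)[:2]-O; return np.array([d@EX,d@EY])*1e3
def t2w(p): return O+(p[0]*EX+p[1]*EY)/1e3
def rel(p,o,yaw=None):
    R=np.array(o["tool_rot"]); s=R.T@(np.array(p)-o["position"])
    cur=np.degrees(np.arctan2(R[1,0],R[0,0]))
    return s.round(4), None if yaw is None else round(cur-yaw,1)
E
python3 - <<'E'
from h import *
o=env.observe()
for nm,r,g in(("r1",(.6924,.0471),(38,85)),("r2",(.6363,-.0281),(5,40)),("r3",(.4883,.0129),(-48.5,50))):
    r=w2t(r);g=np.array(g);d=g-r;L=np.hypot(*d);d/=L
    yaw=np.degrees(np.arctan2(d[1],d[0]))+6
    s=t2w(r-d*42); e=t2w(g-d*27)
    print(nm,r.round(1),"yaw",yaw.round(1),"start",s.round(4),"end",e.round(4),"adv",(L+15).round(1),rel([*s,.10],o,yaw))
c=dict(np.load("top0.npz")); print("brass",w2t(pix2w(c,[[355.4,221.3]],.02)[0]),"orange",w2t(pix2w(c,[[299.5,145]],.016)[0]))
E
```

```text
r1 [109.4 -84.8] yaw 118.8 start [0.7126 0.0103] end [0.6166 0.1848] adv 199.2 (array([-0.6777, -0.3286,  0.131 ]), np.float64(44.0))
r2 [  45.8 -153.7] yaw 107.9 start [ 0.6492 -0.0681] end [0.5838 0.1346] adv 213.0 (array([-0.6403, -0.4223,  0.1311]), np.float64(54.9))
r3 [-97.1 -97.5] yaw 77.8 start [ 0.4794 -0.0281] end [0.5155 0.1383] adv 170.3 (array([-0.4663, -0.4344,  0.1312]), np.float64(85.0))
brass [ -34.85844079 -152.78762079] orange [179.68426057 -30.65225993]
```

Request:
drive_tool(
  series=[
    [[-0.02,-0.01,0],3,0.024],
    [[-0.05,-0.025,0],6,0.024],
    [[-0.09,-0.045,0],9,0.024],
    [[-0.13,-0.065,0],12,0.024],
    [[-0.17,-0.085,0],15,0.024],
    [[-0.21,-0.1,0],18,0.024],
    [[-0.25,-0.12,0],21,0.024],
    [[-0.29,-0.14,0],24,0.024],
    [[-0.33,-0.16,0],27,0.024],
    [[-0.37,-0.18,0],30,0.024],
    [[-0.41,-0.2,0],32,0.024],
    [[-0.45,-0.22,0],34,0.024],
    [[-0.49,-0.24,0],36,0.024],
    [[-0.53,-0.26,0],38,0.024],
    [[-0.57,-0.28,0],40,0.024],
    [[-0.61,-0.3,0],42,0.024],
    [[-0.64,-0.315,0.02],43,0.024],
    [[-0.66,-0.325,0.03],44,0.024],
    [[-0.675,-0.3286,0.05],44,0.024],
    [[-0.6777,-0.3286,0.06],44,0.024],
  ],
)

```text
time_s: 2.1
position: [0.713, 0.0094, 0.1683]
tool_rot: [[-0.48, 0.877, -0.004], [0.877, 0.48, 0.0], [0.002, -0.003, -1.0]]
ft_force: [0.2, 0.1, -0.8]
grip_width: 0.024
gripper_force: 0.0
```

Request:
drive_tool(
  series=[
    [[0,0,0.02],0,0.024],
    [[0,0,0.045],0,0.024],
    [[0,0,0.07],0,0.024],
    [[0,0,0.095],0,0.024],
    [[0,0,0.115],0,0.024],
    [[0,0,0.13],0,0.024],
    [[0,0,0.14],0,0.024],
    [[0,0,0.14],0,0.024],
  ],
)

```text
time_s: 2.9
position: [0.7123, 0.011, 0.0303]
tool_rot: [[-0.481, 0.876, -0.002], [0.876, 0.481, 0.0], [0.001, -0.002, -1.0]]
ft_force: [-0.1, 0.0, -0.2]
grip_width: 0.024
gripper_force: 0.0
```

```bash
python3 - <<'E'
from h import *
o=env.observe();print(o["position"],o["ft_force"])
t=viewer.get_image("top")["img"];s=viewer.get_image("scene")["img"]
f=lambda i,y,x:cv2.resize(i[y:y+130,x:x+130],(400,400),interpolation=cv2.INTER_CUBIC)
cv2.imwrite("pics/a1.png",np.hstack([f(t,110,280),f(s,170,270)])[:,:,::-1])
E
```

```text
[0.71226004 0.01098852 0.0302687 ] [-0.10143984  0.04546761 -0.18072635]
```

View pics/a1.png

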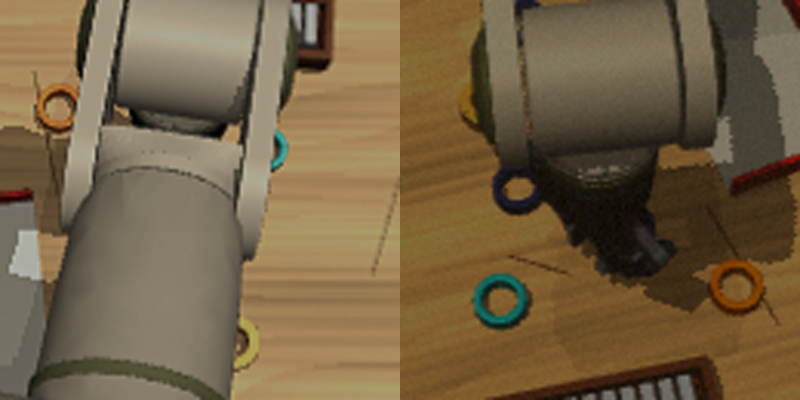

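The arm hides race 1 in the top view. In the scene view the fingertips, near crop (630,265), stand clear of the turquoise ring (500,300) and the orange ring (737,287). I'll lower gently.

Request:
drive_tool(
  series=[
    [[0,0,0.006],0,0.024],
    [[0,0,0.012],0,0.024],
    [[0,0,0.018],0,0.024],
    [[0,0,0.022],0,0.024],
    [[0,0,0.024],0,0.024],
    [[0,0,0.024],0,0.024],
  ],
)

```text
time_s: 3.6
position: [0.7128, 0.0106, 0.0069]
tool_rot: [[-0.481, 0.877, -0.001], [0.877, 0.481, 0.0], [0.0, -0.0, -1.0]]
ft_force: [0.7, -0.3, -0.8]
grip_width: 0.0241
gripper_force: 0.0
```

Request:
drive_tool(
  series=[
    [[0.002,0,0],0,0.024],
    [[0.005,0,0],0,0.024],
    [[0.008,0,0],0,0.024],
    [[0.011,0,0],0,0.024],
    [[0.014,0,0],0,0.024],
    [[0.017,0,0],0,0.024],
    [[0.02,0,0],0,0.024],
    [[0.024,0,0],0,0.024],
    [[0.028,0,0],0,0.024],
    [[0.032,0,0],0,0.024],
    [[0.037,0,0],0,0.024],
    [[0.042,0,0],0,0.024],
    [[0.047,0,0],0,0.024],
    [[0.052,0,0],0,0.024],
    [[0.057,0,0],0,0.024],
    [[0.062,0,0],0,0.024],
    [[0.067,0,0],0,0.024],
    [[0.072,0,0],0,0.024],
    [[0.076,0,0],0,0.024],
    [[0.08,0,0],0,0.024],
  ],
)

```text
time_s: 5.6
position: [0.6742, 0.0811, 0.0073]
tool_rot: [[-0.481, 0.877, 0.0], [0.877, 0.481, -0.0], [-0.0, 0.0, -1.0]]
ft_force: [1.5, -1.6, 1.3]
grip_width: 0.0241
gripper_force: 0.5
```

```bash
python3 - <<'E'
from h import *
o=env.observe();print(o["position"],o["ft_force"],w2t(o["position"]))
for n in("top","scene"):
    c=viewer.get_image(n)
    for b in blobs(c,(105,60,0),(135,255,130),.016,15):
        if -.3<b[2][1]<.4 and .35<b[2][0]<.8: print(n,b,w2t(b[2]).round(0))
    if n=="scene": cv2.imwrite("pics/a2.png",cv2.resize(c["img"][120:280,260:440],None,fx=4,fy=3.7,interpolation=cv2.INTER_CUBIC)[:,:,::-1])
E
```

```text
[0.67420839 0.08105851 0.00734932] [ 1.50702154 -1.56852269  1.33775437] [ 94.89277813 -49.12962062]
top ([345, 183, 15, 15, 95], [352.1, 190.4], [0.6362, -0.0282, 0.016]) [  46. -154.]
top ([329, 241, 15, 15, 86], [336.2, 248.2], [0.4883, 0.0129, 0.016]) [-97. -97.]
scene ([304, 170, 14, 12, 51], [310.4, 175.6], [0.4903, 0.0109, 0.016]) [ -95. -100.]
scene ([301, 223, 15, 14, 65], [308.2, 229.7], [0.6391, -0.0314, 0.016]) [  48. -157.]
```

View pics/a2.png

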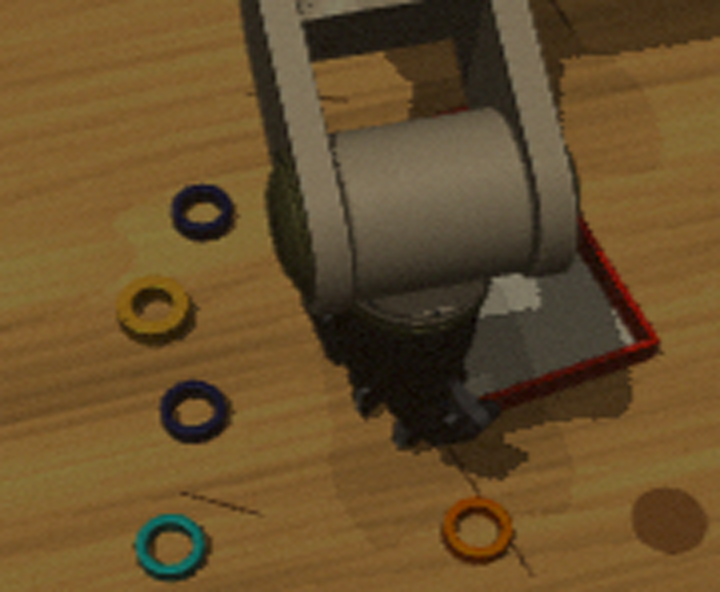

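Races 2 and 3, brass, turquoise and orange haven't moved. Race 1 is hidden in the cradle and pushing at about 2 N. The right-hand finger would pass close to the wall end, so I'll shift 9 mm left as I go on.

Request:
drive_tool(
  series=[
    [[0.003,-0.0005,0],0,0.024],
    [[0.007,-0.0015,0],0,0.024],
    [[0.011,-0.003,0],0,0.024],
    [[0.015,-0.0045,0],0,0.024],
    [[0.019,-0.006,0],0,0.024],
    [[0.023,-0.0075,0],0,0.024],
    [[0.027,-0.0085,0],0,0.024],
    [[0.031,-0.009,0],0,0.024],
    [[0.036,-0.009,0],0,0.024],
    [[0.041,-0.009,0],0,0.024],
    [[0.046,-0.009,0],0,0.024],
    [[0.051,-0.009,0],0,0.024],
    [[0.056,-0.009,0],0,0.024],
    [[0.061,-0.009,0],0,0.024],
    [[0.066,-0.009,0],0,0.024],
    [[0.071,-0.009,0],0,0.024],
    [[0.076,-0.009,0],0,0.024],
    [[0.081,-0.009,0],0,0.024],
    [[0.085,-0.009,0],0,0.024],
    [[0.088,-0.009,0],0,0.024],
  ],
)

```text
time_s: 7.7
position: [0.6239, 0.1539, 0.0073]
tool_rot: [[-0.481, 0.877, -0.0], [0.877, 0.481, -0.0], [-0.0, -0.0, -1.0]]
ft_force: [0.3, -0.7, -0.8]
grip_width: 0.0239
gripper_force: 0.2
```

Request:
drive_tool(
  series=[
    [[0.003,0,0],0,0.024],
    [[0.007,0,0],0,0.024],
    [[0.011,0,0],0,0.024],
    [[0.015,0,0],0,0.024],
    [[0.019,0,0],0,0.024],
    [[0.022,0,0],0,0.024],
    [[0.025,0,0],0,0.024],
    [[0.027,0,0],0,0.024],
    [[0.028,0,0],0,0.024],
    [[0.026,0,0],0,0.024],
    [[0.02,0,0],0,0.024],
    [[0.012,0,0],0,0.024],
    [[0.012,0,-0.01],0,0.024],
    [[0.012,0,-0.03],0,0.024],
    [[0.012,0,-0.06],0,0.024],
    [[0.012,0,-0.09],0,0.024],
    [[0.012,0,-0.11],0,0.024],
    [[0.012,0,-0.115],0,0.024],
  ],
)

```text
time_s: 9.5
position: [0.6194, 0.1641, 0.1256]
tool_rot: [[-0.481, 0.877, 0.005], [0.877, 0.481, 0.0], [-0.002, 0.005, -1.0]]
ft_force: [0.4, 0.4, -0.3]
grip_width: 0.0239
gripper_force: 0.0
```

```bash
cat >> h.py <<'E'
def look(yaw=None,start=None,pic=None):
    o=env.observe();print(o["time_s"],o["position"].round(4),w2t(o["position"]).round(1))
    for n in("top","scene"):
        c=viewer.get_image(n)
        if pic: cv2.imwrite(f"pics/{pic}_{n}.png",c["img"][:,:,::-1])
        for b in blobs(c,(105,60,0),(135,255,130),.016,15):
            if -.3<b[2][1]<.4 and .35<b[2][0]<.8: print(n,b,w2t(b[2]).round(0))
    if start: print(rel(start,o,yaw))
E
python3 - <<'E'
from h import *
look(107.9,[.6492,-.0681,.122],"b")
E
```

```text
9.5 [0.6194 0.1641 0.1256] [49.  39.2]
top ([345, 183, 15, 15, 97], [352.0, 190.5], [0.636, -0.0278, 0.016]) [  46. -153.]
top ([329, 241, 15, 15, 86], [336.2, 248.2], [0.4883, 0.0129, 0.016]) [-97. -97.]
scene ([304, 170, 14, 12, 46], [310.5, 175.4], [0.4897, 0.0111, 0.016]) [-96. -99.]
scene ([388, 198, 12, 3, 22], [393.1, 199.2], [0.6137, 0.1937, 0.016]) [46. 69.]
scene ([301, 223, 15, 15, 67], [308.2, 229.9], [0.6395, -0.0316, 0.016]) [  49. -158.]
(array([-0.2179, -0.0855,  0.0036]), np.float64(10.9))
```

Request:
drive_tool(
  series=[
    [[-0.015,-0.006,0],1,0.024],
    [[-0.04,-0.016,0],3,0.024],
    [[-0.07,-0.028,0],5,0.024],
    [[-0.1,-0.04,0],7,0.024],
    [[-0.13,-0.052,0],9,0.024],
    [[-0.16,-0.063,0],10,0.024],
    [[-0.19,-0.075,0],11,0.024],
    [[-0.21,-0.082,0],11,0.024],
    [[-0.218,-0.0855,0],11,0.024],
    [[-0.218,-0.0855,0],11,0.024],
    [[-0.218,-0.0855,0.01],11,0.024],
  ],
)

```text
time_s: 10.7
position: [0.6486, -0.0677, 0.1127]
tool_rot: [[-0.305, 0.952, 0.002], [0.952, 0.305, -0.0], [-0.001, 0.001, -1.0]]
ft_force: [0.1, 1.0, 0.0]
grip_width: 0.0242
gripper_force: 0.0
```

```bash
python3 - <<'E'
from h import *
look(107.9,[.6492,-.0681,.0065],"c")
E
```

```text
10.7 [ 0.6486 -0.0677  0.1127] [  53.8 -194.4]
top ([361, 164, 5, 10, 20], [362.7, 168.0], [0.6954, -0.0559, 0.016]) [ 102. -188.]
top ([255, 198, 15, 15, 95], [261.9, 205.1], [0.5974, 0.2028, 0.016]) [31. 80.]
scene ([304, 177, 10, 6, 20], [307.4, 180.1], [0.5015, 0.0002, 0.016]) [ -85. -111.]
scene ([387, 188, 14, 13, 74], [393.3, 194.2], [0.6001, 0.1992, 0.016]) [34. 76.]
scene ([301, 228, 6, 9, 18], [302.7, 233.2], [0.6445, -0.0463, 0.016]) [  52. -173.]
(array([-0.0005,  0.0003,  0.1062]), np.float64(-0.1))
```

View pics/c_scene.png

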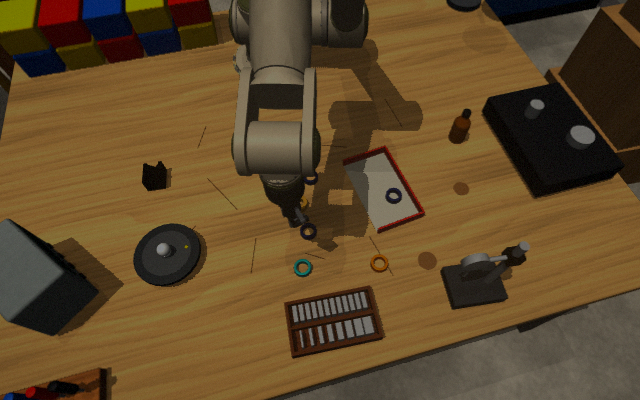

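Race 1 lies in the tray at (393,194), tray coordinates about (31,80) mm. The tool is above its start point behind race 2 (308,231). Lowering and pushing.

Request:
drive_tool(
  series=[
    [[0,0,0.015],0,0.024],
    [[0,0,0.035],0,0.024],
    [[0,0,0.055],0,0.024],
    [[0,0,0.072],0,0.024],
    [[0,0,0.085],0,0.024],
    [[0,0,0.095],0,0.024],
    [[0,0,0.101],0,0.024],
    [[0,0,0.105],0,0.024],
    [[0,0,0.106],0,0.024],
    [[0,0,0.106],0,0.024],
  ],
)

```text
time_s: 11.8
position: [0.6485, -0.0682, 0.0066]
tool_rot: [[-0.305, 0.952, 0.001], [0.952, 0.305, -0.0], [-0.0, 0.001, -1.0]]
ft_force: [-0.2, -0.3, 0.4]
grip_width: 0.0239
gripper_force: 0.0
```

Request:
drive_tool(
  series=[
    [[0.002,0,0],0,0.024],
    [[0.005,0,0],0,0.024],
    [[0.008,0,0],0,0.024],
    [[0.011,0,0],0,0.024],
    [[0.014,0,0],0,0.024],
    [[0.017,0,0],0,0.024],
    [[0.02,0,0],0,0.024],
    [[0.024,0,0],0,0.024],
    [[0.028,0,0],0,0.024],
    [[0.032,0,0],0,0.024],
    [[0.037,0,0],0,0.024],
    [[0.042,0,0],0,0.024],
    [[0.047,0,0],0,0.024],
    [[0.052,0,0],0,0.024],
    [[0.057,0,0],0,0.024],
    [[0.062,0,0],0,0.024],
    [[0.067,0,0],0,0.024],
    [[0.072,0,0],0,0.024],
    [[0.077,0,0],0,0.024],
    [[0.08,0,0],0,0.024],
  ],
)

```text
time_s: 13.8
position: [0.6237, 0.0085, 0.0063]
tool_rot: [[-0.305, 0.952, -0.0], [0.952, 0.305, 0.0], [0.0, -0.0, -1.0]]
ft_force: [0.0, -0.7, 0.7]
grip_width: 0.0237
gripper_force: 0.5
```

Request:
drive_tool(
  series=[
    [[0.003,0,0],0,0.024],
    [[0.007,0,0],0,0.024],
    [[0.012,0,0],0,0.024],
    [[0.017,0,0],0,0.024],
    [[0.022,0,0],0,0.024],
    [[0.027,0,0],0,0.024],
    [[0.032,0,0],0,0.024],
    [[0.037,0,0],0,0.024],
    [[0.042,0,0],0,0.024],
    [[0.047,0,0],0,0.024],
    [[0.052,0,0],0,0.024],
    [[0.057,0,0],0,0.024],
    [[0.062,0,0],0,0.024],
    [[0.067,0,0],0,0.024],
    [[0.072,0,0],0,0.024],
    [[0.077,0,0],0,0.024],
    [[0.082,0,0],0,0.024],
    [[0.086,0,0],0,0.024],
    [[0.089,0,0],0,0.024],
    [[0.09,0,0],0,0.024],
  ],
)

```text
time_s: 15.8
position: [0.5963, 0.0941, 0.0063]
tool_rot: [[-0.305, 0.952, -0.0], [0.952, 0.305, 0.0], [0.0, -0.0, -1.0]]
ft_force: [-0.1, -1.6, 0.3]
grip_width: 0.0241
gripper_force: 0.5
```

```bash
python3 - <<'E'
from h import *
look()
E
```

```text
15.8 [0.5963 0.0941 0.0063] [ 18.8 -28.1]
top ([255, 198, 8, 15, 45], [257.6, 204.0], [0.6, 0.2138, 0.016]) [35. 91.]
top ([329, 241, 15, 15, 86], [336.2, 248.2], [0.4883, 0.0129, 0.016]) [-97. -97.]
scene ([304, 170, 14, 12, 54], [310.6, 175.6], [0.4901, 0.0113, 0.016]) [-95. -99.]
```

Request:
drive_tool(
  series=[
    [[0.003,0,0],0,0.024],
    [[0.007,0,0],0,0.024],
    [[0.012,0,0],0,0.024],
    [[0.017,0,0],0,0.024],
    [[0.022,0,0],0,0.024],
    [[0.027,0,0],0,0.024],
    [[0.032,0,0],0,0.024],
    [[0.036,0,0],0,0.024],
    [[0.039,0,0],0,0.024],
    [[0.04,0,0],0,0.024],
    [[0.038,0,0],0,0.024],
    [[0.032,0,0],0,0.024],
    [[0.024,0,0],0,0.024],
    [[0.024,0,-0.01],0,0.024],
    [[0.024,0,-0.03],0,0.024],
    [[0.024,0,-0.06],0,0.024],
    [[0.024,0,-0.09],0,0.024],
    [[0.024,0,-0.11],0,0.024],
    [[0.024,0,-0.115],0,0.024],
  ],
)

```text
time_s: 17.8
position: [0.5901, 0.1165, 0.1244]
tool_rot: [[-0.305, 0.952, 0.005], [0.952, 0.305, 0.0], [-0.002, 0.005, -1.0]]
ft_force: [-0.6, 0.3, -0.7]
grip_width: 0.024
gripper_force: 0.0
```

```bash
python3 - <<'E'
from h import *
look(77.8,[.4794,-.0281,.12])
E
```

```text
17.8 [0.5901 0.1165 0.1244] [15.  -5.1]
top ([259, 201, 11, 12, 44], [265.7, 207.7], [0.5907, 0.1929, 0.016]) [24. 71.]
top ([294, 202, 7, 10, 21], [297.5, 205.6], [0.5964, 0.1115, 0.016]) [ 21. -11.]
top ([271, 205, 20, 8, 62], [281.0, 208.7], [0.5882, 0.1537, 0.016]) [17. 32.]
top ([329, 241, 15, 15, 86], [336.2, 248.2], [0.4883, 0.0129, 0.016]) [-97. -97.]
scene ([304, 170, 13, 12, 46], [310.1, 175.9], [0.4907, 0.0099, 0.016]) [ -95. -101.]
scene ([368, 191, 9, 7, 19], [371.1, 194.8], [0.5869, 0.1445, 0.016]) [15. 23.]
(array([-0.1039, -0.1496,  0.0038]), np.float64(30.0))
```

Request:
drive_tool(
  series=[
    [[-0.01,-0.015,0],3,0.024],
    [[-0.025,-0.036,0],7,0.024],
    [[-0.042,-0.06,0],12,0.024],
    [[-0.06,-0.086,0],18,0.024],
    [[-0.078,-0.112,0],24,0.024],
    [[-0.092,-0.132,0],28,0.024],
    [[-0.101,-0.145,0],30,0.024],
    [[-0.104,-0.15,0],30,0.024],
    [[-0.104,-0.15,0],30,0.024],
  ],
)

```text
time_s: 18.8
position: [0.4775, -0.0284, 0.1207]
tool_rot: [[0.212, 0.977, -0.001], [0.977, -0.212, 0.001], [0.0, -0.002, -1.0]]
ft_force: [0.6, 0.3, 0.1]
grip_width: 0.0239
gripper_force: 0.0
```

```bash
python3 - <<'E'
from h import *
look(77.8,[.4794,-.0281,.0065],"d")
E
```

```text
18.8 [ 0.4775 -0.0284  0.1207] [-112.1 -137.4]
top ([255, 198, 15, 15, 95], [261.9, 205.1], [0.5974, 0.2028, 0.016]) [31. 80.]
top ([271, 207, 16, 15, 96], [278.4, 213.8], [0.575, 0.1599, 0.016]) [ 4. 40.]
scene ([368, 185, 14, 13, 69], [374.7, 190.8], [0.5781, 0.1571, 0.016]) [ 7. 37.]
scene ([387, 188, 14, 13, 65], [393.7, 194.3], [0.6006, 0.2, 0.016]) [34. 77.]
(array([0.0006, 0.0019, 0.1142]), np.float64(-0.0))
```

View pics/d_top.png

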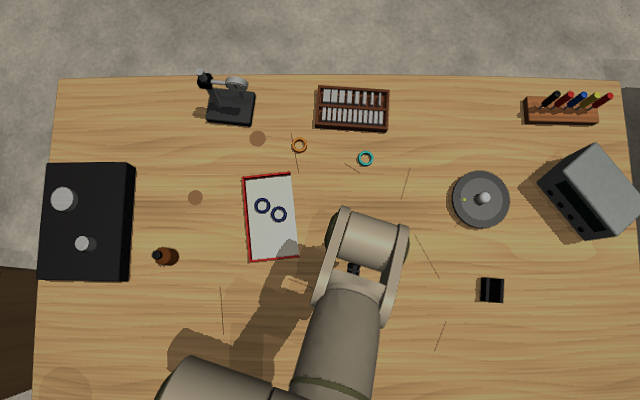

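Races 1 and 2 are in the tray at (262,205) and (278,214); turquoise and orange haven't moved. Now race 3.

Request:
drive_tool(
  series=[
    [[0,0.002,0.015],0,0.024],
    [[0,0.002,0.035],0,0.024],
    [[0,0.002,0.055],0,0.024],
    [[0,0.002,0.075],0,0.024],
    [[0,0.002,0.09],0,0.024],
    [[0,0.002,0.102],0,0.024],
    [[0,0.002,0.109],0,0.024],
    [[0,0.002,0.113],0,0.024],
    [[0,0.002,0.114],0,0.024],
    [[0,0.002,0.114],0,0.024],
  ],
)

```text
time_s: 19.9
position: [0.4802, -0.0285, 0.0076]
tool_rot: [[0.212, 0.977, 0.001], [0.977, -0.212, -0.0], [-0.0, 0.001, -1.0]]
ft_force: [-0.2, 0.2, 0.4]
grip_width: 0.0241
gripper_force: 0.0
```

Request:
drive_tool(
  series=[
    [[0.002,0,0],0,0.024],
    [[0.005,0,0],0,0.024],
    [[0.008,0,0],0,0.024],
    [[0.011,0,0],0,0.024],
    [[0.014,0,0],0,0.024],
    [[0.017,0,0],0,0.024],
    [[0.02,0,0],0,0.024],
    [[0.024,0,0],0,0.024],
    [[0.028,0,0],0,0.024],
    [[0.032,0,0],0,0.024],
    [[0.037,0,0],0,0.024],
    [[0.042,0,0],0,0.024],
    [[0.047,0,0],0,0.024],
    [[0.052,0,0],0,0.024],
    [[0.057,0,0],0,0.024],
    [[0.062,0,0],0,0.024],
    [[0.067,0,0],0,0.024],
    [[0.072,0,0],0,0.024],
    [[0.077,0,0],0,0.024],
    [[0.08,0,0],0,0.024],
  ],
)

```text
time_s: 21.9
position: [0.497, 0.05, 0.0073]
tool_rot: [[0.212, 0.977, -0.0], [0.977, -0.212, 0.0], [0.0, -0.0, -1.0]]
ft_force: [0.2, -1.4, 0.2]
grip_width: 0.0238
gripper_force: 0.5
```

```bash
python3 - <<'E'
from h import *
look(77.8,[.5155,.1383,.0065])
E
```

```text
21.9 [0.497  0.05   0.0073] [-84.6 -61.5]
top ([255, 198, 15, 15, 95], [261.9, 205.1], [0.5974, 0.2028, 0.016]) [31. 80.]
top ([271, 207, 16, 15, 96], [278.4, 213.8], [0.575, 0.1599, 0.016]) [ 4. 40.]
scene ([368, 185, 14, 13, 71], [374.4, 190.8], [0.578, 0.1565, 0.016]) [ 7. 36.]
scene ([387, 188, 14, 13, 70], [393.3, 194.1], [0.5999, 0.1992, 0.016]) [33. 76.]
(array([ 0.0902, -0.0006,  0.0008]), np.float64(-0.0))
```

Request:
drive_tool(
  series=[
    [[0.003,0,0],0,0.024],
    [[0.007,0,0],0,0.024],
    [[0.012,0,0],0,0.024],
    [[0.017,0,0],0,0.024],
    [[0.022,0,0],0,0.024],
    [[0.027,0,0],0,0.024],
    [[0.032,0,0],0,0.024],
    [[0.037,0,0],0,0.024],
    [[0.042,0,0],0,0.024],
    [[0.047,0,0],0,0.024],
    [[0.052,0,0],0,0.024],
    [[0.057,0,0],0,0.024],
    [[0.062,0,0],0,0.024],
    [[0.067,0,0],0,0.024],
    [[0.072,0,0],0,0.024],
    [[0.077,0,0],0,0.024],
    [[0.082,0,0],0,0.024],
    [[0.086,0,0],0,0.024],
    [[0.089,0,0],0,0.024],
    [[0.09,0,0],0,0.024],
  ],
)

```text
time_s: 24.0
position: [0.516, 0.1378, 0.0073]
tool_rot: [[0.212, 0.977, 0.0], [0.977, -0.212, -0.0], [0.0, 0.0, -1.0]]
ft_force: [-0.0, -1.4, -0.3]
grip_width: 0.024
gripper_force: 0.3
```

Request:
drive_tool(
  series=[
    [[-0.002,0,0],0,0.024],
    [[-0.008,0,0],0,0.024],
    [[-0.016,0,0],0,0.024],
    [[-0.016,0,-0.01],0,0.024],
    [[-0.016,0,-0.03],0,0.024],
    [[-0.016,0,-0.06],0,0.024],
    [[-0.02,0,-0.09],0,0.024],
    [[-0.04,0,-0.12],0,0.024],
    [[-0.07,0,-0.14],0,0.024],
    [[-0.1,0,-0.15],0,0.024],
    [[-0.13,0,-0.15],0,0.024],
    [[-0.16,0,-0.15],0,0.024],
    [[-0.19,0,-0.15],0,0.024],
    [[-0.22,0,-0.15],0,0.024],
    [[-0.25,0,-0.15],0,0.024],
    [[-0.28,0,-0.15],0,0.024],
    [[-0.3,0,-0.15],0,0.024],
    [[-0.31,0,-0.15],0,0.024],
    [[-0.31,0,-0.15],0,0.024],
  ],
)

```text
time_s: 25.9
position: [0.4501, -0.1662, 0.1577]
tool_rot: [[0.214, 0.977, 0.0], [0.977, -0.214, -0.0], [-0.0, 0.0, -1.0]]
ft_force: [-0.6, 0.1, -0.2]
grip_width: 0.0238
gripper_force: 0.0
```

```bash
python3 - <<'E'
from h import *
look(pic="e")
E
```

```text
25.9 [ 0.4501 -0.1662  0.1577] [-153.8 -271.6]
top ([255, 198, 15, 15, 95], [261.9, 205.1], [0.5974, 0.2028, 0.016]) [31. 80.]
top ([271, 207, 16, 15, 96], [278.4, 213.8], [0.575, 0.1599, 0.016]) [ 4. 40.]
top ([268, 228, 16, 15, 99], [275.8, 234.9], [0.5209, 0.1656, 0.016]) [-49.  51.]
top ([420, 271, 8, 7, 23], [423.3, 274.7], [0.4222, -0.2053, 0.016]) [-186. -308.]
scene ([363, 167, 15, 13, 58], [370.3, 173.2], [0.5246, 0.1632, 0.016]) [-45.  48.]
scene ([368, 185, 14, 13, 65], [374.6, 191.1], [0.5789, 0.1566, 0.016]) [ 8. 36.]
scene ([387, 188, 14, 13, 69], [393.7, 194.4], [0.601, 0.2, 0.016]) [35. 77.]
```

View pics/e_top.png

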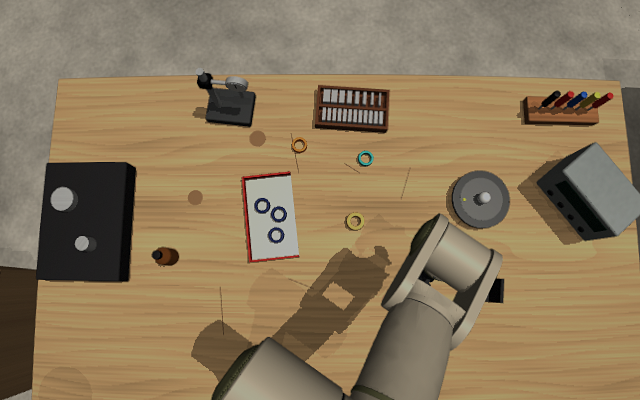

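All three races lie flat inside the tray at (262,205), (278,214) and (276,235). Brass (355,222), turquoise and orange haven't moved, and the tool is clear of everything.

```bash
python3 -c "
from rig import env
print(env.close_job())"
```

```text
the job is handed in; nothing more can be done
None
```

I swept all three dark blue races into the red tray, where they lie flat and fully inside; the brass ring and the rest of the bench look unmoved in the last top view, and I handed the job in at about 26 s.

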